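# Set a twist-lock hold-down clamp on a piston

### The arm

A 6-joint arm with a two-finger parallel gripper is mounted at the origin on the work surface; the furniture and walls round the work are solid. World frame = base frame: x ahead of the robot, y to its left, z up, the work surface at z = 0. Lengths are in mm, angles in degrees, forces in N, time in s.
With the tool pointing down it reaches from about 350 to 925 mm from the base axis. Payload 6.4 kg.
Tool frame: the origin (TCP) lies at the very end of the fingers, on their centre line; the grasp point (between the pads) lies 19 mm behind it; z points along the fingers, y is the line along which they close (so a half turn about z gives the same grasp; the last joint's range is limited). The gripper opens to 94 mm and grips with 3 to 60 N. Pads are 16 mm wide; open, the fingers measure 119 mm over their backs; the gripper's body (75 mm by 177 mm) begins 78 mm behind the grasp point.
Start: joints at [-81.881, 14.043, 89.255, -0, 76.702, -9.975], TCP at [201.88, -617.866, 176.955] pointing down, gripper open.
Joint ranges: [-179.41, 179.41], [-58.25, 129.5], [7.25, 145.43], [-54.29, 234.29], [11.92, 165.04], [-157.13, 157.13]. Speed limits (degrees/s): [147.25, 147.25, 180, 180, 180, 180].

### API

Orientations are given as [roll, pitch, yaw] about the fixed x, y, z axes, in that order (R = Rz(yaw) Ry(pitch) Rx(roll)).
In Python, from workcell import bot gives the robot as it stands. The module is installed in compiled form; this text tells all that it offers.
- The arm moves only by the tool servo_tool, never from a script. Its argument "moves" is one flat list of numbers, 7 for each row, row after row: the shift along the tool's x, y, z in m, then the turn, a rotation vector about the tool's x, y, z in rad, then the finger opening in m, from 0 to 0.094. A call has 1 to 12 rows; each row is the pose to reach, as a shift and turn from the pose commanded when the call began, along the tool's axes at that moment; what a row does not reach only later rows make up. A row lasts 1/8 s, in which the tool goes at most 62.5 mm and 10.7 degrees, less where a joint would pass 70% of its speed; a pose out of reach is approached as far as the arm can. A call with a gripper value outside its range is refused whole. The fingers move at their own pace and stop on an object; the grip force is fixed at half the most. Time passes only in rows, so rows that repeat a pose let the fingers close. It gives the time, the measured TCP pose, the force, the opening and the grip force at its end, in the units of the state.
- bot.state(): the state, without advancing time (a new reading comes with each control period).
- bot.snapshot(name): name is "scene" or "top" or "wrist"; returns (picture, depth): 384x512x3 uint8, blue, green, red; 384x512 float32, mm along the optical axis (not along the pixel's ray), 0 where there is no reading.
- bot.get_calibration(name): a dict with "mtx" (3x3 intrinsics, pixels), "world_to_cam" (4x4, takes a point from world to camera coordinates). Camera axes: x right, y down, z forward; pixel columns grow to the right and rows downward; lengths in mm; the calibration is good to about 2 mm. A picture is of the moment at which its call begins: read the wrist's pose just before it. get_calibration takes no time and is no camera call; for the wrist camera it gives the pose at the moment of the call.
- bot.close_job(): hands the job in; it is judged then, once.
Trained networks look in the newest picture that a camera, given by its name, has taken for a name from the list of things; names that differ only in an ending like _2 or _b are one class to them, and where a whole thing is asked for, a point or a joint stands for the part that bears it (a point fixed in the world has none). Each returns a list of dicts, best first, with "conf" (0 to 1); they miss things now and then, are a little off and sometimes report something else, mostly with a low value. They report only what shows in the picture. A call takes as long as a camera call.
- bot.recognise(thing, camera): "at" ([column, row] in pixels, amid what is visible of it).
- bot.trace(thing, camera): "mask" (384x512 bool, what is visible of it) and "at" ([column, row] in pixels, amid what is visible of it).
The state is a dict: "t": time; "qpos": joint angles; "joint_vel": joint speeds; "effort": joint torques, N m; "tcp_pos": TCP position; "ee_rot": TCP orientation; "force": force on the tool from outside, world axes, zero at the start; "ft_torque": the same for the moment, N m; "finger_gap": finger opening in mm; "grip_force": force on a finger pad.
Only numpy, scipy, OpenCV 4.12 (cv2) and the standard library are available. Lean on these libraries where they do the work, as an engineer would, in place of code of your own. Each camera call takes 0.05 s, during which the arm holds its last target. There are 200 camera calls.

### The job

Clamp the piston that stands under the hold-down clamp: twist the T-handle a sixth of a turn anticlockwise (seen from above) to unlock the telescoping rod, slide the rod down until its sprung pad presses on the piston crown with about 10 N (the pad pushed in by two to two and a half millimetres; gently, never near its stop), and, while still holding it pressed, twist the handle clockwise fully back to lock it. Then let go, leaving the rod locked and the pad pressing on the piston.

Things in the scene. Friction and masses are not known exactly. Their poses are not given: they have to be found in the camera images.
- clamp: Grey bench clamp, fixed: base plate 180 x 100 x 14 mm, steel column (32 mm thick, 158 mm high), arm, and an upright sleeve (38 mm thick, top 168 mm above the bench) in which the telescoping rod slides and turns. Origin: on the bench, on the rod's axis; x points from the rod to the column (90 mm away), z up. Loose parts under 62 mm tall stand round its base and are not needed.
- sleeve_mouth (a point): Lower end of the sleeve, on the rod's axis, 108 mm above the bench. Below it a light metal piston (55 mm across, 52 mm tall) stands, centred, on a screw anvil that is set to another height each time. Neither is reported: the piston crown is 71 to 89 mm above the bench, where exactly must be felt.
- handle_grip (a point): Centre of the dark steel T-handle on top of the rod: a bar 64 mm long (x axis), 16 mm wide, 30 mm tall (15 mm above and below this point; under it a hub 26 mm thick). Take it from above across the 16 mm. It starts 224 to 232 mm above the bench and moves down with the rod by up to 42 mm; fingers 19 mm below it then still clear the sleeve for 36 mm of that. z is up.
- handle (a joint): Turn of the handle and rod, rad: 0 = locked (stop; the bar lies along the clamp's arm), 1.05 = unlocked (stop), growing anticlockwise seen from above. Starts at 0 to 0.04. From about 0.8 down to 0 an inner cam grips the rod ever harder; turning takes up to 0.25 N m. Below 0.15 counts as locked, above 0.85 as unlocked; it stays where it is left.
- rod_slide (a joint): How far the rod is slid down, m: 0 = fully up, 0.042 = lowest (stop). Starts at 0 to 0.008. Unlocked it slides with 3 N of drag and stays where it is left (moving parts weigh 0.23 kg: going down, drag and weight nearly cancel, so the push is nearly that on the pad); locked it resists about 20 N.
- pad: Round black rubber pad under the rod, 26 mm across, 10 mm tall. Origin: centre of its underside, 130.5 mm below handle_grip while not pressed. It is sprung: from about 1 N it yields up into the rod by 1 mm per 4 N, to a hard stop at 7 mm (29 N).

How it is judged (in metres and radians):
On the way, in this order (a step that is already met when the one before it is completed fails the run):
1. the handle is turned to unlock (more than 0.85 rad) with the pad still clear of the piston (value of joint handle above 0.85 rad and contact force between pad and anything else below 0.5 N), for 0.1 s.
2. with the handle still unlocked, the pad is pressed on the piston with 5 to 16 N (value of joint handle above 0.8 rad and contact force between pad and anything else between 5 and 16 N), for 0.2 s.
At the end, for the whole second after the job is handed in: the handle is locked (within 0.15 rad of its stop), the rod is still, and the pad bears on the piston crown with 5 to 16 N, the handle released (value of joint handle below 0.15 rad and contact force between pad and anything else between 5 and 16 N and velocity of joint rod_slide between -0.003 and 0.003 m/s); the robot touches nothing.
It fails at once if the pad is pressed with more than 24 N (contact force between pad and anything else above 24 N).
It also fails if it takes over 43 s, if anything falls off the work surface, if the arm or the gripper's body presses on something with over 40 N, if the wrist force passes 120 N, or if a joint passes its speed limit or range.

## Working session

There is one attempt and no reset: what is moved stays moved. The work goes in short steps, Python scripts to look and compute and a tool call to move; the robot and the scene stay as the last step left them, time stands still between calls to the robot, and variables do not carry over. Pictures are saved under pics/ and viewed, at most 10 in all, crops included, and the job is handed in when it is done.

Besides the shell and the picture viewer there is one more tool, called after "Emit:" as name(argument=value, ...) on one line, values as JSON. servo_tool: Moves the arm, as the interface text tells. Its arguments: {"type":"object","properties":{"moves":{"type":"array","items":{"type":"number"}}},"required":["moves"]}

```bash
mkdir -p pics
cat > h.py <<'E'
import numpy as np, cv2
from workcell import bot
def pts(mask,depth,name):
    c=bot.get_calibration(name);K=np.array(c["mtx"]);T=np.linalg.inv(np.array(c["world_to_cam"]))
    v,u=np.where(mask&(depth>0));z=depth[v,u]
    P=np.c_[(u-K[0,2])/K[0,0]*z,(v-K[1,2])/K[1,1]*z,z,np.ones(len(z))]
    return (P@T.T)[:,:3]
E
python3 - <<'E'
from h import *
np.set_printoptions(precision=1,suppress=True)
ims=[]
for n in ["scene","top"]:
    im,d=bot.snapshot(n);ims.append(im)
    for th in ["handle_grip","clamp","pad"]:
        for r in bot.trace(th,n)[:2]:
            P=pts(r["mask"],d,n);
            if len(P)==0: continue
            print(n,th,r["conf"],r["at"],len(P),np.median(P,0),np.percentile(P,5,axis=0),np.percentile(P,95,axis=0))
            if th=="handle_grip":
                Q=P[P[:,2]>np.percentile(P[:,2],95)-6]
                print(len(Q),cv2.minAreaRect(Q[:,:2].astype(np.float32)),Q[:,2].mean())
cv2.imwrite("pics/a.png",cv2.resize(np.hstack(ims),(800,300)))
print(bot.state())
E
```

```text
scene handle_grip 0.96 [244.8, 165.9] 706 [ 603.9 -152.1  229.8] [ 576.8 -155.7  180.8] [ 631.6 -143.   245.3]
204 ((603.6129760742188, -146.5473175048828), (62.24013137817383, 17.539386749267578), 3.365614652633667) 243.5861099578174
scene handle_grip 0.54 [241.7, 167.2] 663 [ 603.7 -152.2  230.2] [ 577.  -155.8  183. ] [ 631.  -144.   245.3]
193 ((603.03515625, -146.5128631591797), (60.960540771484375, 17.85686683654785), 0.7344720959663391) 243.5795772859677
scene clamp 0.84 [264.1, 236.5] 4753 [ 641.9 -157.7   79.7] [ 557.9 -193.8    8.6] [ 711.7 -113.3  237.4]
top handle_grip 0.62 [241.7, 199.9] 276 [ 599.8 -142.4  244. ] [ 571.2 -151.2  215. ] [ 628.9 -134.1  246.5]
237 ((599.5764770507812, -142.14242553710938), (61.70116424560547, 14.333487510681152), 1.830898404121399) 244.221984346686
top clamp 0.85 [243.9, 191.1] 2339 [ 635.2 -141.9   16.1] [ 548.8 -186.1   11.3] [702.4 -97.4 244.2]
{'t': 0.4, 'qpos': array([-81.9,  14. ,  89.3,  -0. ,  76.7, -10. ]), 'joint_vel': array([ 0. , -0.1, -0.2,  0.1, -0.1, -0.1]), 'effort': array([ -0. , -41.5, -31.4,   0.1,   0. ,  -0. ]), 'tcp_pos': array([ 201.9, -617.8,  176.8]), 'ee_rot': array([-180. ,   -0. ,   18.1]), 'force': array([ 0., -0.,  1.]), 'ft_torque': array([ 0.,  0., -0.]), 'grip_force': 0.0, 'finger_gap': 93.93779278518569}
```

View pics/a.png

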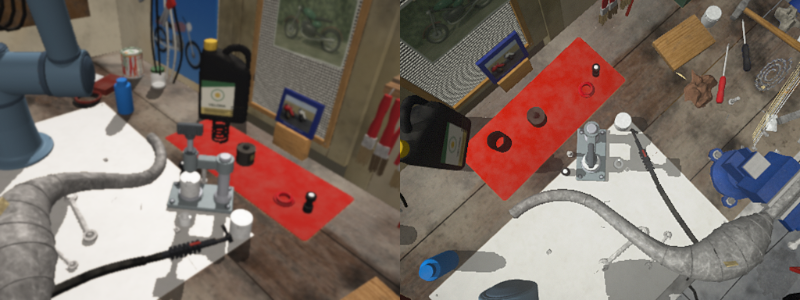

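The handle is at about (601,-144), with its top at z 244, so the grip is at about 229, which is within the stated range. The bar lies along world x, with the column at +x. I'll check heights along the path before moving.

Run:
```python
from h import *
np.set_printoptions(precision=0,suppress=True,linewidth=200)
H=np.full((12,14),-1.)
for n in ["scene","top"]:
    im,d=bot.snapshot(n);P=pts(np.ones(d.shape,bool),d,n)
    i=((P[:,0]-0)//80).astype(int);j=((P[:,1]+900)//80).astype(int)
    k=(i>=0)&(i<12)&(j>=0)&(j<14)
    np.maximum.at(H,(i[k],j[k]),P[k,2])
print("rows x0=0 step80, cols y0=-900 step 80");print(H)
from scipy.spatial.transform import Rotation as R
s=bot.state();M=R.from_euler('xyz',s["ee_rot"],degrees=True).as_matrix()
print(M.T@(np.array([601,-144.5,330])-s["tcp_pos"]))
```

```text
rows x0=0 step80, cols y0=-900 step 80
[[ -1.  -1.  -1.  -1.  -1.  -1.  -1.  -1.   4.  12. 336. 353.  18.   6.]
 [ -1.  -1.  -1.  -1.  -1.  -1.  -1.   3.   6.   5. 327. 335.  12.   6.]
 [ -1.  -1.  -1.  -1.  -1.   8.   7.   7.   6.   6. 491. 380.   6.   6.]
 [ -1.  -1.  -1.  -1. 259. 264. 254. 201.  14.  11. 491. 481. 335.   7.]
 [ -1. 105.  -1. 255. 281. 285. 256. 220. 166.   6.   7.   8.   7.   6.]
 [ -1. 136. 211. 253. 267. 257.  33. 170. 163. 105.  64.  50.  46.   5.]
 [ -1.  -1. 211. 212. 156.   8.  31.   7.  21.  84.  68.  50.   8.   9.]
 [  6.  -1. 210. 207. 164.   5.  30.  31.  25. 249.  61.   8.  80.  82.]
 [  8.  13.  11. 136.  32.   4.   8.  67.  53. 161.  18.  58.  82.  82.]
 [ 31.  32.  11.  10.   4.   5.   4.  56.  56.  15.  12.  66.  62.   7.]
 [ 29.  17.  16.  55.  46.  40.   4.   4.   7.  20.  19.   8. 116. 489.]
 [ 19.  19.  28.  29.  49.  26.  25.   5.   8.  64.  11.   9. 482. 471.]]
[ 526. -326. -153.]
```

Run:
```python
from h import *
for n in ["scene","top"]:
    im,d=bot.snapshot(n);P=np.zeros(d.shape+(3,));P[d>0]=pts(d>0,d,n)
    m=(P[...,2]>300)&(P[...,0]>100)&(P[...,0]<400)&(P[...,1]<120)
    im[m,2]=255; print(n,m.sum())
    if m.sum(): print(np.percentile(P[m],[1,50,99],axis=0).round())
    cv2.imwrite(f"pics/b_{n}.png",im)
```

```text
scene 5726
[[104. -63. 301.]
 [247. -27. 368.]
 [287.  52. 488.]]
top 870
[[265. -20. 300.]
 [278.  28. 315.]
 [288.  93. 336.]]
```

View pics/b_scene.png

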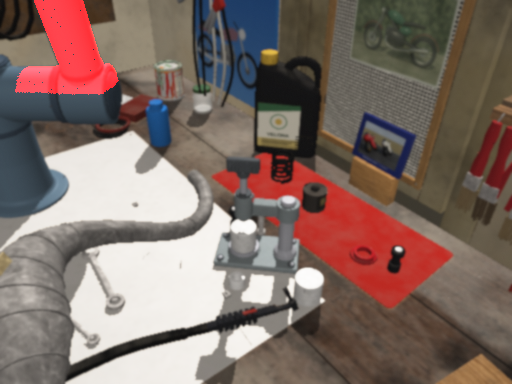

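View pics/b_top.png

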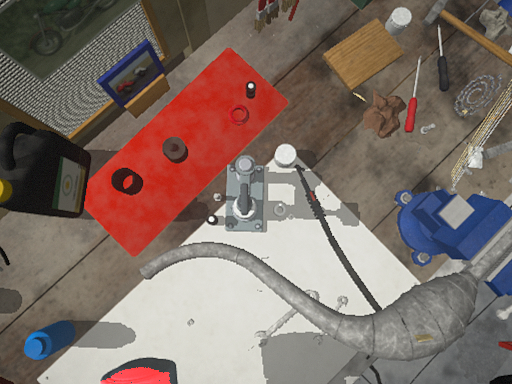

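The red-marked object is the robot's own shoulder. The hose reaches about z 285, so I'll rise to 350, cross over it, then look with the wrist camera.

Emit:
servo_tool(moves=[0,0,-0.062,0,0,0,0.06,0,0,-0.124,0,0,0,0.06,0.01,-0.006,-0.173,0,0,0,0.06,0.06,-0.037,-0.173,0,0,0.05,0.06,0.11,-0.068,-0.173,0,0,0.1,0.06,0.16,-0.099,-0.173,0,0,0.15,0.06,0.21,-0.13,-0.173,0,0,0.2,0.06,0.26,-0.161,-0.173,0,0,0.25,0.06,0.31,-0.192,-0.173,0,0,0.28,0.06,0.36,-0.223,-0.173,0,0,0.28,0.06,0.41,-0.254,-0.173,0,0,0.28,0.06,0.46,-0.285,-0.173,0,0,0.28,0.06])

```text
t: 2.1
tcp_pos: [551.6, -202.4, 350.2]
ee_rot: [180.0, -0.0, 2.0]
force: [1.2, 0.1, 0.0]
finger_gap: 60.1
grip_force: 0.0
```

```bash
cat > w.py <<'E'
from h import *
import sys
from scipy.spatial.transform import Rotation as R
np.set_printoptions(precision=1,suppress=True)
s=bot.state();print(s["tcp_pos"],s["ee_rot"])
im,d=bot.snapshot("wrist");cv2.imwrite(sys.argv[1],im)
for r in bot.trace("handle_grip","wrist")[:1]:
    P=pts(r["mask"],d,"wrist");print(r["conf"],r["at"],len(P))
    h=np.percentile(P[:,2],80);Q=P[abs(P[:,2]-h)<6]
    print(h,cv2.minAreaRect(Q[:,:2].astype(np.float32)))
E
python3 w.py pics/w1.png
```

```text
[ 551.6 -202.4  350.2] [180.  -0.   2.]
0.63 [207.4, 135.7] 1194
244.01876005267783 ((600.9661865234375, -141.21241760253906), (62.647640228271484, 17.129247665405273), 2.7416489124298096)
```

View pics/w1.png

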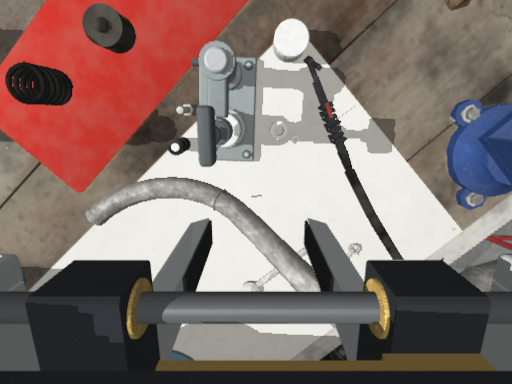

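Emit:
servo_tool(moves=[0.03,-0.03,0.02,0,0,0,0.06,0.0515,-0.058,0.05,0,0,0,0.06,0.0515,-0.058,0.08,0,0,0,0.06,0.0515,-0.058,0.08,0,0,0,0.06])

```text
t: 2.7
tcp_pos: [598.4, -144.0, 267.0]
ee_rot: [-179.9, 0.3, 2.0]
force: [-0.4, 0.3, 0.3]
finger_gap: 60.1
grip_force: 0.0
```

```bash
python3 w.py pics/w2.png
```

```text
[ 598.4 -144.   267. ] [-179.9    0.3    2. ]
0.94 [256.4, 201.2] 1634
248.2962233734141 ((602.6267700195312, -145.30160522460938), (62.99433898925781, 16.7590389251709), 2.4809627532958984)
```

View pics/w2.png

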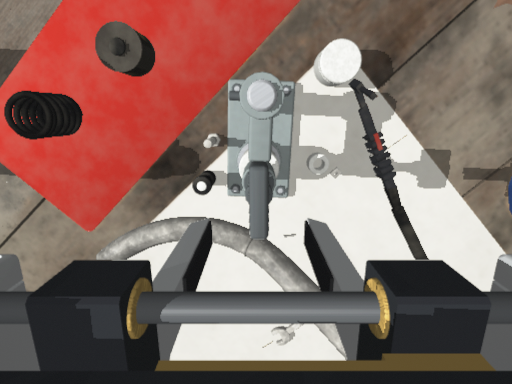

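The bar at (258,200) is centred between the fingertips (205 and 312). I'll descend and close.

Emit:
servo_tool(moves=[0,0,0.02,0,0,0,0.05,0,0,0.04,0,0,0,0.05,0,0,0.059,0,0,0,0.05,0,0,0.059,0,0,0,0.04,0,0,0.059,0,0,0,0.025,0,0,0.059,0,0,0,0.012,0,0,0.059,0,0,0,0.012,0,0,0.059,0,0,0,0.01,0,0,0.059,0,0,0,0.01])

```text
t: 3.92
tcp_pos: [600.5, -144.4, 211.8]
ee_rot: [180.0, -0.1, 2.1]
force: [-0.4, -0.1, 3.0]
finger_gap: 15.6
grip_force: 30.0
```

```bash
python3 -c "
from workcell import bot
s=bot.state();print({k:s[k] for k in s})"
```

```text
{'t': 3.925, 'qpos': array([-2.40339430e+01,  8.15654439e+00,  9.23399998e+01,  5.05176084e-03,
        7.94198194e+01,  6.39133525e+01]), 'joint_vel': array([-0.09349826, -0.00193768,  0.00086492, -0.0020268 , -0.01633292,
       -0.02545178]), 'effort': array([-1.26139205e-01, -3.60022438e+01, -3.03247583e+01, -1.67181523e-03,
       -8.24078545e-02,  1.66699552e-02]), 'tcp_pos': array([ 600.45837659, -144.44977713,  211.80464811]), 'ee_rot': array([ 1.79967684e+02, -7.73005612e-02,  2.05180235e+00]), 'force': array([-0.41316928, -0.06550199,  3.03191455]), 'ft_torque': array([0.05873163, 0.02831768, 0.05779732]), 'grip_force': 30.000201165676117, 'finger_gap': 15.622792713194585}
```

Emit:
servo_tool(moves=[0,0,0,0,0,-0.1,0.01,0,0,0,0,0,-0.2,0.01,0,0,0,0,0,-0.3,0.01,0,0,0,0,0,-0.4,0.01,0,0,0,0,0,-0.5,0.01,0,0,0,0,0,-0.6,0.01,0,0,0,0,0,-0.7,0.01,0,0,0,0,0,-0.8,0.01,0,0,0,0,0,-0.9,0.01,0,0,0,0,0,-0.99,0.01,0,0,0,0,0,-0.99,0.01,0,0,0,0,0,-0.99,0.01])

```text
t: 5.42
tcp_pos: [600.6, -143.9, 211.1]
ee_rot: [179.9, -0.1, 58.7]
force: [2.9, 2.3, 1.0]
finger_gap: 15.6
grip_force: 30.0
```

```bash
cat > f.py <<'E'
from h import *
np.set_printoptions(precision=2,suppress=True)
s=bot.state();print([s[k] for k in ("t","tcp_pos","ee_rot","force","ft_torque")])
E
python3 f.py
```

```text
[5.425, array([ 600.57, -143.91,  211.15]), array([179.94,  -0.07,  58.72]), array([2.9 , 2.27, 0.95]), array([ 0.39, -0.75, -0.01])]
```

Emit:
servo_tool(moves=[0,0,0.002,0,0,0,0.01,0,0,0.004,0,0,0,0.01,0,0,0.006,0,0,0,0.01,0,0,0.007,0,0,0,0.01,0,0,0.007,0,0,0,0.01])

```text
t: 6.05
tcp_pos: [600.1, -144.2, 203.6]
ee_rot: [180.0, -0.0, 58.8]
force: [5.3, 2.7, -0.9]
finger_gap: 15.4
grip_force: 30.0
```

Emit:
servo_tool(moves=[0,0,0.001,0,0,0,0.01,0,0,0.002,0,0,0,0.01,0,0,0.003,0,0,0,0.01,0,0,0.003,0,0,0,0.01])

```text
t: 6.55
tcp_pos: [600.1, -144.2, 200.7]
ee_rot: [180.0, -0.0, 58.8]
force: [3.4, 3.0, -0.2]
finger_gap: 15.2
grip_force: 30.0
```

Emit:
servo_tool(moves=[0,0,0.001,0,0,0,0.01,0,0,0.002,0,0,0,0.01,0,0,0.003,0,0,0,0.01,0,0,0.003,0,0,0,0.01])

```text
t: 7.05
tcp_pos: [600.1, -144.2, 197.7]
ee_rot: [180.0, -0.0, 58.8]
force: [3.8, 2.4, 0.7]
finger_gap: 15.5
grip_force: 30.0
```

Emit:
servo_tool(moves=[0,0,0.001,0,0,0,0.01,0,0,0.002,0,0,0,0.01,0,0,0.003,0,0,0,0.01,0,0,0.003,0,0,0,0.01])

```text
t: 7.55
tcp_pos: [600.1, -144.2, 194.7]
ee_rot: [180.0, -0.0, 58.8]
force: [5.2, 3.3, 0.6]
finger_gap: 15.3
grip_force: 30.0
```

Emit:
servo_tool(moves=[0,0,0.001,0,0,0,0.01,0,0,0.002,0,0,0,0.01,0,0,0.003,0,0,0,0.01,0,0,0.003,0,0,0,0.01])

```text
t: 8.05
tcp_pos: [600.1, -144.2, 191.7]
ee_rot: [180.0, -0.0, 58.8]
force: [3.7, 2.2, -0.6]
finger_gap: 15.8
grip_force: 30.0
```

Emit:
servo_tool(moves=[0,0,0.001,0,0,0,0.01,0,0,0.002,0,0,0,0.01,0,0,0.003,0,0,0,0.01,0,0,0.003,0,0,0,0.01])

```text
t: 8.55
tcp_pos: [600.3, -144.3, 189.4]
ee_rot: [180.0, -0.0, 58.8]
force: [3.9, 2.9, 4.2]
finger_gap: 14.8
grip_force: 30.0
```

Emit:
servo_tool(moves=[0,0,0.0005,0,0,0,0.01,0,0,0.001,0,0,0,0.01,0,0,0.001,0,0,0,0.01])

```text
t: 8.93
tcp_pos: [600.4, -144.4, 188.8]
ee_rot: [179.9, -0.0, 58.8]
force: [5.0, 3.4, 5.9]
finger_gap: 15.6
grip_force: 30.0
```

```bash
cat > m.py <<'E'
from h import *
np.set_printoptions(precision=2,suppress=True)
a=[]
for i in range(8):
    bot.snapshot("wrist");s=bot.state();a.append(np.r_[s["tcp_pos"],s["force"],s["ft_torque"],s["ee_rot"][2]])
print(s["t"],np.mean(a,0),np.std(a,0)[5])
E
python3 m.py
```

```text
9.325 [ 600.44 -144.39  188.82    3.4     3.41    5.98    0.58   -0.78    0.03
   58.77] 0.4582055230016077
```

Emit:
servo_tool(moves=[0,0,0.0006,0,0,0,0.01,0,0,0.0012,0,0,0,0.01,0,0,0.0018,0,0,0,0.01,0,0,0.0018,0,0,0,0.01,0,0,0.0018,0,0,0,0.01])

```text
t: 9.95
tcp_pos: [600.7, -144.5, 188.0]
ee_rot: [179.9, -0.0, 58.8]
force: [3.1, 4.0, 8.5]
finger_gap: 15.5
grip_force: 30.0
```

```bash
python3 m.py
```

```text
10.35 [ 600.74 -144.49  187.98    2.82    3.36    8.52    0.68   -0.61    0.02
   58.78] 0.31887961933078857
```

Emit:
servo_tool(moves=[0,0,0.0006,0,0,0,0.01,0,0,0.0012,0,0,0,0.01,0,0,0.0012,0,0,0,0.01,0,0,0.0012,0,0,0,0.01])

```text
t: 10.85
tcp_pos: [600.9, -144.5, 187.4]
ee_rot: [179.8, -0.0, 58.8]
force: [1.8, 3.2, 10.8]
finger_gap: 15.7
grip_force: 30.0
```

```bash
python3 m.py
```

```text
11.25 [ 600.94 -144.56  187.42    2.07    3.9    10.62    0.74   -0.47    0.03
   58.78] 0.3055733376277205
```

Emit:
servo_tool(moves=[0,0,0,0,0,0.1,0.01,0,0,0,0,0,0.2,0.01,0,0,0,0,0,0.3,0.01,0,0,0,0,0,0.4,0.01,0,0,0,0,0,0.5,0.01,0,0,0,0,0,0.6,0.01,0,0,0,0,0,0.7,0.01,0,0,0,0,0,0.8,0.01,0,0,0,0,0,0.9,0.01,0,0,0,0,0,0.97,0.01,0,0,0,0,0,1.01,0.01,0,0,0,0,0,1.01,0.01])

```text
t: 12.75
tcp_pos: [600.3, -144.7, 187.3]
ee_rot: [179.9, -0.1, 0.9]
force: [0.4, 2.7, 11.6]
finger_gap: 15.1
grip_force: 30.1
```

```bash
python3 m.py
```

```text
13.15 [ 600.32 -144.68  187.3     0.23    3.37   11.16    0.73   -0.04    0.13
    0.93] 0.4268553367677681
```

Emit:
servo_tool(moves=[0,0,-0.0012,0,0,0,0.01,0,0,-0.0025,0,0,0,0.01,0,0,-0.0025,0,0,0,0.01,0,0,-0.0025,0,0,0,0.01])

```text
t: 13.65
tcp_pos: [599.8, -144.4, 187.4]
ee_rot: [180.0, 0.0, 0.9]
force: [1.5, 2.3, 4.4]
finger_gap: 15.4
grip_force: 30.0
```

```bash
python3 m.py
```

```text
14.05 [ 599.88 -144.36  187.38    2.04    1.99    3.82    0.41   -0.39    0.12
    0.9 ] 0.5091290444244663
```

Emit:
servo_tool(moves=[0,0,-0.0012,0,0,0,0.01,0,0,-0.0012,0,0,0,0.01,0,0,-0.0012,0,0,0,0.03,0,0,-0.0012,0,0,0,0.05,0,0,-0.0012,0,0,0,0.05,0,0,-0.0012,0,0,0,0.05,0,0,-0.02,0,0,0,0.05,0,0,-0.05,0,0,0,0.05,0,0,-0.09,0,0,0,0.05,0,0,-0.12,0,0,0,0.05,0,0,-0.12,0,0,0,0.05])

```text
t: 15.42
tcp_pos: [601.5, -144.9, 312.0]
ee_rot: [179.8, -0.4, 0.9]
force: [-0.5, 0.6, 0.7]
finger_gap: 50.1
grip_force: 0.0
```

```bash
python3 w.py pics/w3.png; python3 f.py
```

```text
[ 601.5 -144.9  312. ] [179.8  -0.4   0.9]
0.68 [254.0, 182.9] 998
215.22373081710708 ((598.3781127929688, -143.21551513671875), (62.74059295654297, 16.944969177246094), 3.4247283935546875)
[15.525, array([ 599.82, -144.22,  307.18]), array([-180.  ,    0.01,    0.91]), array([ 0.31,  0.13, -0.33]), array([0.03, 0.01, 0.05])]
```

View pics/w3.png

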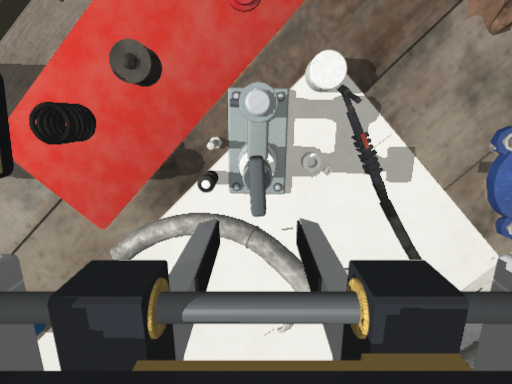

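The handle at (257,185) lies along the clamp's arm. It is down and released, and the fingers are clear above it. Handing in.

```bash
python3 -c "
from workcell import bot
print(bot.close_job())"
```

```text
the job is handed in; nothing more can be done
None
```

The job is handed in at about 15.5 s (limit 43 s), no verdict returned: the handle was turned back to its locked position, the wrist read about 11 N just before release, the rod held as I unloaded it, and the gripper is clear; pad force after release was not measured.

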